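# Lock a sample tube into the tube drive and hold it to run

### The job

Take the amber sample tube with the red cap and set it, still cap down, in the socket of the tube drive with its two pins in the two entry slots; push it fully down against the spring, then twist it clockwise (seen from above) a quarter turn to the stop. The drive runs only while the tube is held there, so finish with the tube still gripped, seated and twisted to the stop: do not let go. Keep the tube upright and leave the other tubes and things on the bench where they are.

Things in the scene. Friction and masses are not known exactly. Their poses are not given: they have to be found in the camera images.
- tube_red: the tube to use: amber, red bayonet cap, 98 mm tall, about 60 g, standing cap down on the bench. Origin: centre of the cap's underside, z up along the tube. Cap 40 mm in diameter, 18 mm high, lower edge bevelled 3 mm; above it a plain round 30 mm cylinder from 18 to 88 mm, then a dome. White writing band just above the cap.
- red_pin (a point): outer end of one of the cap's two alike bayonet pins, on the tube's +y side, 25 mm from the axis and 6.5 mm above the underside; the other pin is across from it, on -y, so half a turn makes no difference. Round pins 7 mm in diameter sticking out 5 mm; white lines on the cap mark them.
- tube_blue: a like tube with a blue cap, to be left alone; origin in the centre of its underside
- tube_green: a like tube with a green cap, to be left alone; origin in the centre of its underside
- drive: the tube drive, a low white bench machine fixed to the bench, 170 mm (x) by 110 mm (y), housing top 52 mm above the bench, sloping dark blue control panel at its -x end. Origin: centre of its underside, z up. On its top stands the socket, a round dark grey turret of 63 mm diameter.
- socket (a point): on the socket's axis at its floor, 52 mm above the bench, 20 mm along the drive's +x from its origin; axes as the drive's. Bore 42.4 mm. Pins pass under the channel's roof (14 mm above the floor) once the tube's origin is under 4 mm above this point; only then can it turn, and only clockwise. Seated, the tube's origin is 2 mm (bottomed) to 4 mm (pins up against the roof) above it.
- slot (a point): top of one of the two alike entry slots, at the rim on the drive's +y side, 24 mm from the socket's axis and 23 mm above its floor; the other is across from it, on -y. Slots 11.5 mm wide, open at the top; white marks on the rim and dark lines on the housing show them. The pins enter when the tube's y axis lies along the drive's, either way round.
- coupling (a joint): the spring-loaded steel disc in the bore that the cap pushes down, in m: 0 is up (disc top 13 mm above the socket's floor), 0.011 is at the bottom; takes 3 N to start and 8 N at the bottom
- interlock (a joint): spring-return ring that the pins push round in the channel, in rad: 0 at rest, 1.35 at the stop, growing clockwise seen from above. The pins meet it after about 0.1 rad, so the whole twist is about 1.45 rad. It takes 0.12 Nm to start, 0.26 Nm at the stop, and turns most of the way back if let go. An orange pointer outside the turret at the drive's +x side shows it.
- jar: a glass jar with a white lid, 60 mm in diameter, 95 mm tall; bystander; origin in the centre of its underside
- rack: a green microtube rack, 55 by 110 by 45 mm; bystander; origin in the centre of its underside
- tip_box: a blue pipette tip box with its lid open, 85 by 120 mm, 120 mm tall with the lid; bystander; origin in the centre of its underside
- timer: a small white bench timer, 30 by 62 by 18 mm; bystander; origin in the centre of its underside

How it is judged:
On the way, in this order (a step that is already met when the one before it is completed fails the run):
1. the red-capped tube is in the socket with its pins in the slots, pushed down against the spring and not yet twisted (horizontal distance between tube_red and socket below 0.004 m and z of tube_red in the frame of socket below 0.009 m and value of joint interlock below 1 rad), for 0.1 s.
2. the tube is twisted clockwise to the stop while held by the gripper (value of joint interlock above 1.2 rad and z of tube_red in the frame of socket below 0.0065 m and contact force between the fingers and tube_red above 2 N), for 0.2 s.
At the end, for the whole second after the job is handed in: The red-capped tube is upright (0.1 rad) in the socket, within 4 mm of its axis, at most 6.5 mm above its floor, coupling pressed over 6 mm, interlock turned over 1.2 of 1.35 rad, the tube still and gripped by the fingers with over 2 N (all of step 2 and horizontal distance between tube_red and socket below 0.004 m and angle between tube_red's own z axis and vertical below 0.1 rad and value of joint coupling above 0.006 m and linear speed of tube_red below 0.02 m/s); the arm keeps its last pose, push and grip.
It fails at once if the red-capped tube is tipped over (more than 0.6 rad from upright) (angle between tube_red's own z axis and vertical above 0.6 rad).
It fails at once if another tube or thing on the bench is shifted by more than 25 mm or a tube or the jar is knocked over (distance of any of tube_blue, tube_green, jar, rack, tip_box, timer from where it was at the start of the episode above 0.025 m or angle between any of tube_blue, tube_green, jar's own z axis and vertical above 0.6 rad).
It also fails if it takes over 48 s, if anything falls off the work surface, if the arm or the gripper's body presses on something with over 40 N, if the wrist force passes 120 N, or if a joint passes its speed limit or range.

### The arm

A 6-joint arm with a two-finger parallel gripper is mounted at the origin on the work surface. World frame = base frame: x ahead of the robot, y to its left, z up, the work surface at z = 0. Lengths are in m, angles in rad, forces in N, time in s.
With the tool pointing down it reaches from about 0.35 to 0.775 m from the base axis. Payload 7.3 kg.
Tool frame: the origin (TCP) lies where the fingers leave the gripper's body, on its centre line; the fingertips stand 66 mm ahead of it and the grasp point (between the pads) lies tcp_to_grasp ahead of it (tcp_to_grasp is the distance from the TCP to the grasp point, in m); z points along the fingers, y is the line along which they close (so a half turn about z gives the same grasp; the last joint's range is limited). The gripper opens to 92 mm and grips with 3 to 60 N. Pads are 19 mm wide; open, the fingers measure 130 mm over their backs; the gripper's body (75 mm by 190 mm) begins 47 mm behind the grasp point.
Start: joints at [0.963, 0.342, 1.524, -0, 1.275, -0.146], TCP at [0.234, 0.47, 0.292] pointing down, gripper open.
Joint ranges: [-2.53, 2.53], [-0.77, 2.02], [0.04, 2.7], [-1, 4.14], [0.28, 2.66], [-3.11, 3.11]. Speed limits (rad/s): [2.57, 2.57, 3.14, 3.14, 3.14, 3.14].

### API

Orientations are given as a rotation vector (axis times angle).
In Python, from bench import get_state, get_image, get_calibration, sign_off, tcp_to_grasp gives the robot as it stands.
- The arm moves only by the tool move_arm, never from a script. Its argument "moves" is a list of rows, each a list of 2 entries, a list of its own where there are three numbers: the shift along the tool's x, y, z in cm, then the turn about the tool's z in degrees. In form: [[[dx, dy, dz], yaw], ...]. A call has 1 to 20 rows; each row is the pose to reach, as a shift and turn from the pose commanded when the call began, along the tool's axes at that moment; what a row does not reach only later rows make up. A row lasts 1/8 s, in which the tool goes at most 62.5 mm and 10.7 degrees, less where a joint would pass 70% of its speed; a pose out of reach is approached as far as the arm can. A call with a gripper value outside its range is refused whole. "grip" is the gripper's target within -1 to 1 (shut at 1, half-way at 0, fully open at -1), set as the call begins (left out, the last holds). The fingers move at their own pace and stop on an object; "force" is the grip in N (left out, the last holds). Time passes only in rows, so rows that repeat a pose let the fingers close. It gives the time, the measured TCP pose, the force, the opening and the grip force at its end, in the units of the state.
- get_state(): the state, without advancing time (a new reading comes with each control period).
- get_image(name): name is "scene" or "side" or "wrist"; returns the picture (384x512x3 uint8, red, green, blue); there is no depth.
- get_calibration(name): a dict with "K" (3x3 intrinsics, pixels), "R" (3x3) and "t" (3): a world point X has camera coordinates R X + t. Camera axes: x right, y down, z forward; pixel columns grow to the right and rows downward; lengths in m; the calibration is good to about 2 mm. A picture is of the moment at which its call begins: read the wrist's pose just before it. get_calibration takes no time and is no camera call; for the wrist camera it gives the pose at the moment of the call.
- sign_off(): hands the job in; it is judged then, once.
The state is a dict: "clock": time; "joints": joint angles; "dq": joint speeds; "joint_efforts": joint torques, N m; "position": TCP position; "ee_rot": TCP orientation; "contact_force": force on the tool from outside, world axes, zero at the start; "wrist_torque": the same for the moment, N m; "finger_gap": opening from 0.0 (shut) to 1.0 (fully open); "gripper_force": force on a finger pad.
Only numpy, scipy, OpenCV 4.12 (cv2) and the standard library are available. Lean on these libraries where they do the work, as an engineer would, in place of code of your own. Each camera call takes 0.05 s, during which the arm holds its last target. There are 200 camera calls.

## Working session

There is one attempt and no reset: what is moved stays moved. The work goes in short steps, Python scripts to look and compute and a tool call to move; the robot and the scene stay as the last step left them, time stands still between calls to the robot, and variables do not carry over. Pictures are saved under pics/ and viewed, at most 10 in all, crops included, and the job is handed in when it is done.

Besides the shell and the picture viewer there is one more tool, called after ">>>" as name(argument=value, ...) on one line, values as JSON. move_arm: Moves the arm, as the interface text tells. Its arguments: {"type":"object","properties":{"moves":{"type":"array","items":{"type":"array"}},"grip":{"type":"number"},"force":{"type":"number"}},"required":["moves"]}

```bash
mkdir -p pics; python3 - <<'E'
from bench import *
import bench,cv2,numpy as np
print(get_state()); print(tcp_to_grasp)
for n in ("scene","side","wrist"):
    c=get_calibration(n); print(n,c)
    cv2.imwrite(f"pics/{n}0.png",get_image(n)[:,:,::-1])
a=[cv2.imread(f"pics/{n}0.png") for n in("scene","side")]
E
```

```text
{'clock': 0.0, 'joints': array([ 9.62967888e-01,  3.42726687e-01,  1.52504081e+00, -3.00439255e-06,
        1.27539614e+00, -1.46015563e-01]), 'dq': array([-0.00031487, -0.0013439 , -0.0006556 ,  0.00151485,  0.00025844,
        0.00154926]), 'joint_efforts': array([-9.16392273e-04, -4.31242132e+01, -2.44215381e+01,  7.18252128e-02,
        5.59131510e-02, -1.86590946e-04]), 'position': array([0.23373072, 0.46974784, 0.29153453]), 'ee_rot': array([-7.18851636e-01, -3.05765197e+00,  2.29569504e-03]), 'contact_force': array([-0.1487859 ,  1.42772595,  0.18463685]), 'wrist_torque': array([-0.01623039, -0.0351113 ,  0.02192227]), 'gripper_force': 0.0, 'finger_gap': 1.0004847258560439}
0.0467
scene {'K': array([[416.44286028,   0.        , 256.7604293 ],
       [  0.        , 416.44286028, 203.40769138],
       [  0.        ,   0.        ,   1.        ]]), 'R': array([[-0.03018834,  0.99944091, -0.01437094],
       [ 0.78481959,  0.01479719, -0.61954762],
       [-0.61898859, -0.02998171, -0.78482751]]), 't': array([-0.08896849, -0.38623965,  1.797126  ])}
side {'K': array([[464.99773594,   0.        , 257.75649707],
       [  0.        , 464.99773594, 189.12397499],
       [  0.        ,   0.        ,   1.        ]]), 'R': array([[ 0.68550989, -0.72794066, -0.01336363],
       [-0.53826827, -0.49436296, -0.68254856],
       [ 0.49024836,  0.47508701, -0.73071806]]), 't': array([-0.31283247,  0.39824848,  0.96558482])}
wrist {'K': array([[270.60147659,   0.        , 255.63798844],
       [  0.        , 270.60147659, 191.84408855],
       [  0.        ,   0.        ,   1.        ]]), 'R': array([[ 0.4443285 ,  0.89586165, -0.00202154],
       [ 0.86152609, -0.42667786,  0.27517049],
       [ 0.24565214, -0.1240077 , -0.96139332]]), 't': array([-0.52317927, -0.03506158,  0.39081347])}
```

View pics/scene0.png

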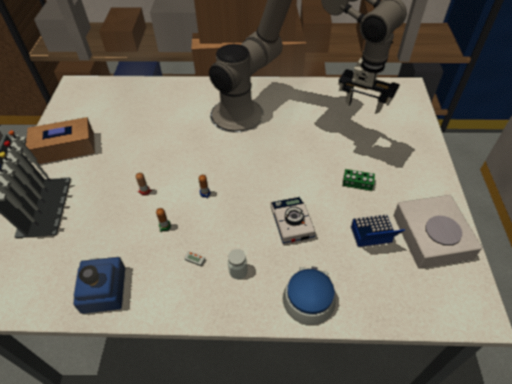

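View pics/side0.png

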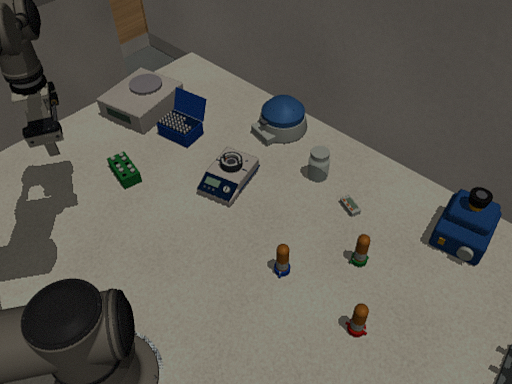

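Red tube at about (142,185) in scene and (358,325) in side. The drive is at (293,220) / (230,172), with its panel towards the robot.

```bash
cat > h.py <<'E'
from bench import *
import cv2,numpy as np
def ray(c,px,z):
    d=c["R"].T@np.linalg.inv(c["K"])@np.array([px[0],px[1],1.]); o=-c["R"].T@c["t"]
    return o+d*(z-o[2])/d[2]
def two(c1,p1,c2,p2):
    P=[c["K"]@np.c_[c["R"],c["t"]] for c in(c1,c2)]
    X=cv2.triangulatePoints(P[0],P[1],np.float64(p1),np.float64(p2)).ravel(); return X[:3]/X[3]
def proj(c,X): p=c["K"]@(c["R"]@np.asarray(X)+c["t"]); return p[:2]/p[2]
def redmask(im):
    h=cv2.cvtColor(im,cv2.COLOR_RGB2HSV); H,S,V=h[...,0],h[...,1],h[...,2]
    return (((H<6)|(H>172))&(S>140)&(V>60)).astype(np.uint8)
E
python3 - <<'E'
from h import *
cs,cd=get_calibration("scene"),get_calibration("side")
for n,c in(("scene",cs),("side",cd)):
    im=cv2.imread(f"pics/{n}0.png")[:,:,::-1].copy()
    k,l,s,ce=cv2.connectedComponentsWithStats(redmask(im))
    for i in range(1,k):
        if s[i,4]>8: print(n,s[i],ce[i],ray(c,ce[i],.009))
print("red side",ray(cd,(358,330),0.009)); print("red scene",ray(cs,(143,191),0.009))
print("sock",ray(cs,(293.5,215.5),.075),ray(cd,(232,160),.075))
print("panel",ray(cs,(285,205),.04),ray(cd,(213,184),.04))
print("blue",ray(cs,(205,194),.009),"green",ray(cs,(165,228),.009))
E
```

```text
scene [  4 140   6   6  24] [  6.25 142.75] [ 0.20256185 -0.92334086  0.009     ]
scene [139 190  12   5  25] [144.44 191.92] [ 0.45162112 -0.30733223  0.009     ]
side [348 327  19  10  60] [357.46666667 332.51666667] [ 0.43675254 -0.3194807   0.009     ]
red side [ 0.44242866 -0.31692795  0.009     ]
red scene [ 0.44735204 -0.31349186  0.009     ]
sock [0.59741713 0.22833465 0.075     ] [0.59063226 0.2245314  0.075     ]
panel [0.52687564 0.20277142 0.04      ] [0.51155569 0.22217898 0.04      ]
blue [ 0.45739127 -0.08475812  0.009     ] green [ 0.60986246 -0.20521112  0.009     ]
```

```bash
python3 - <<'E'
from h import *
import cv2
a=cv2.imread("pics/side0.png"); s=cv2.imread("pics/scene0.png")
A=cv2.resize(a[130:215,180:280],(400,340),interpolation=cv2.INTER_CUBIC)
B=cv2.resize(a[285:345,325:395],(400,340),interpolation=cv2.INTER_CUBIC)
cv2.imwrite("pics/c1.png",np.hstack([A,B]))
E
```

```text
(no output)
```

View pics/c1.png

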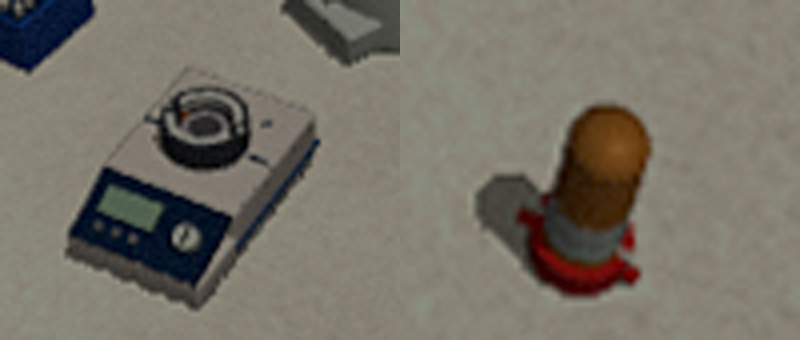

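The drive's panel faces the robot and its slot marks run roughly along y. The red pins show at the crop's left and lower right. I'll look at the drive with the wrist camera on the way to the tube.

```bash
cat >> h.py <<'E'
from scipy.spatial.transform import Rotation as Ro
def tool(): 
    s=get_state(); return s["position"],Ro.from_rotvec(s["ee_rot"]).as_matrix()
def shift(target):  # tcp world target -> tool-axis shift in cm
    p,R=tool(); return (R.T@(np.asarray(target)-p)*100).round(2)
E
python3 - <<'E'
from h import *
p,R=tool(); print(R.round(3))
c=get_calibration("wrist"); o=-c["R"].T@c["t"]; print("cam in tool",R.T@(o-p), "cam axis in tool",R.T@c["R"][2])
ax=R.T@c["R"][2]
# tcp such that cam axis hits socket top; and tube mid
for X in((.594,.226,.075),(.447,-.312,.03)):
    X=np.array(X); oc=o-p; d=c["R"][2]
    for z in(.29,):
        k=(X[2]-(z+oc[2]))/d[2]; t=X-d*k-oc; print(t,shift(t))
E
```

```text
[[-0.895  0.446 -0.001]
 [ 0.446  0.895 -0.001]
 [ 0.    -0.001 -1.   ]]
cam in tool [ 0.07449054 -0.00099331 -0.09268295] cam axis in tool [-2.75343499e-01 -2.55775298e-04  9.61345875e-01]
[0.58241155 0.23324552 0.29      ] [-41.75  -5.65   0.17]
[ 0.4239075  -0.29895829  0.29      ] [-51.27 -60.36   0.23]
```

>>> move_arm(moves=[[[-41.7,-5.6,2],0],[[-41.7,-5.6,2],0],[[-41.7,-5.6,2],0],[[-41.7,-5.6,2],0],[[-41.7,-5.6,2],0],[[-41.7,-5.6,2],0],[[-41.7,-5.6,2],0],[[-41.7,-5.6,2],0],[[-41.7,-5.6,2],0],[[-41.7,-5.6,2],0]])

```text
clock: 1.4
position: [0.5813, 0.2351, 0.2724]
ee_rot: [-0.717, -3.058, -0.0]
contact_force: [-0.3, 0.0, -0.1]
finger_gap: 1.002
gripper_force: 0.0
```

```bash
python3 - <<'E'
from h import *
import pickle
print(get_state()["dq"].round(3),tool())
c=get_calibration("wrist"); im=get_image("wrist"); pickle.dump((c,im,tool()),open("w1.pkl","wb"))
cv2.imwrite("pics/w1.png",cv2.resize(im[:,:,::-1],(800,600),interpolation=cv2.INTER_CUBIC))
print(proj(c,(.594,.226,.075)))
E
```

```text
[ 0.004 -0.004 -0.003 -0.003 -0.001 -0.003] (array([0.58134392, 0.23507026, 0.27243885]), array([[-8.95895095e-01,  4.44265613e-01, -2.09437278e-04],
       [ 4.44265566e-01,  8.95895111e-01,  2.37520652e-04],
       [ 2.93156091e-04,  1.19747816e-04, -9.99999950e-01]]))
[254.33522689 197.70702409]
```

View pics/w1.png

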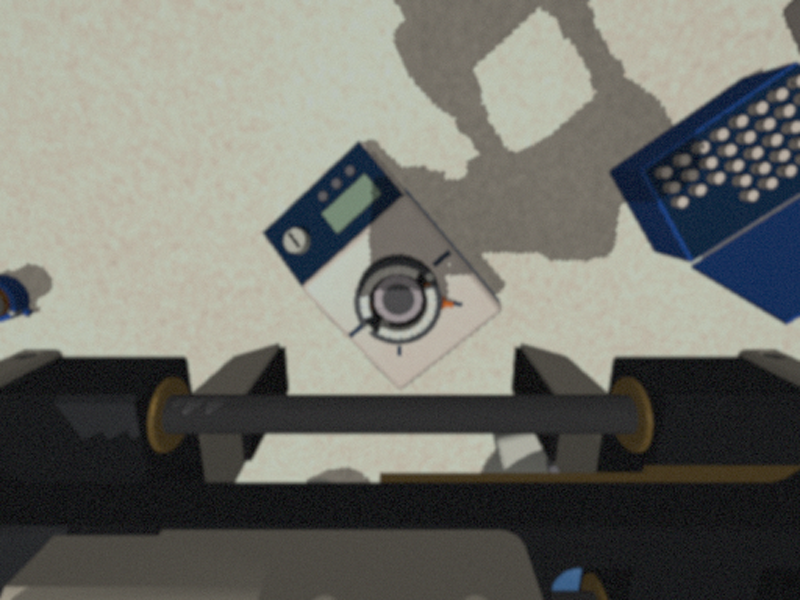

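The wrist view shows the turret centred at about (398,298) in the 800×600 view. The slot lines run out to about (448,252) and (350,335), and the orange pointer is at (453,303). Next I'll measure these properly.

```bash
python3 - <<'E'
from h import *
import pickle
c,im,_=pickle.load(open("w1.pkl","rb"))
g=cv2.cvtColor(im,cv2.COLOR_RGB2GRAY)
x0,y0=215,150; cr=cv2.resize(g[y0:y0+85,x0:x0+85],None,fx=7,fy=7,interpolation=cv2.INTER_CUBIC)
def full(p): return (np.array(p)+.5)/7-.5+[x0,y0]
vis=cv2.cvtColor(cr,cv2.COLOR_GRAY2BGR)
m=proj(c,(.594,.226,.075)); r=np.linalg.norm(proj(c,(.594,.226+.0315,.075))-m); rb=r*21.2/31.5; print(r,rb)
for R_ in(r,rb):
  h=cv2.HoughCircles(cr,cv2.HOUGH_GRADIENT_ALT,1.5,5,param1=150,param2=.5,minRadius=int(R_*7*.88),maxRadius=int(R_*7*1.12))
  if h is not None:
    for q in h[0][:3]:
        print(q/7,full(q[:2]),ray(c,full(q[:2]),.075)); cv2.circle(vis,(int(q[0]),int(q[1])),int(q[2]),(0,0,255) if R_==r else (0,255,0),1)
cv2.imwrite("pics/w1c.png",vis)
s=.64
A=[ray(c,np.array(p)*s,z) for p,z in(((360,142),.03),((265,233),.03),((402,388),.052),((500,308),.052))]
print(np.round(A,4)); f=lambda v:np.degrees(np.arctan2(v[1],v[0]))
print("x-dir",f(A[2]-A[1]),f(A[3]-A[0]),"y",f(A[3]-A[2]),f(A[0]-A[1]))
a,b=ray(c,np.array((448,252))*s,.052),ray(c,np.array((350,335))*s,.052); print(a,b,f(a-b),(a+b)/2)
E
```

```text
28.17034367697934 18.959088442919427
[38.357143 40.285713 26.784212] [252.92856979 189.8571434 ] [0.58511494 0.22865754 0.075     ]
[[0.4774 0.2524 0.03  ]
 [0.504  0.1538 0.03  ]
 [0.6628 0.196  0.052 ]
 [0.6349 0.2943 0.052 ]]
x-dir 14.884194260789952 14.901005715215867 y 105.84042175576263 105.04776645582722
[0.57722509 0.27632456 0.052     ] [0.60306668 0.17962065 0.052     ] 104.96122068223745 [0.59014588 0.22797261 0.052     ]
```

View pics/w1c.png

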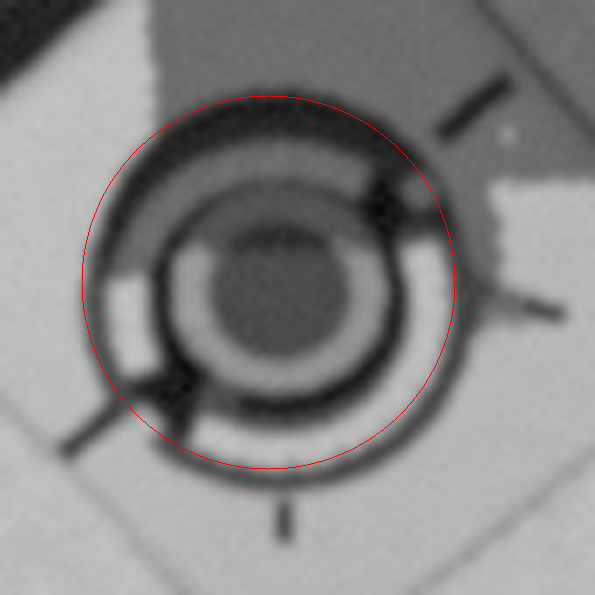

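```bash
python3 - <<'E'
from h import *
import pickle
c,im,_=pickle.load(open("w1.pkl","rb"))
full=lambda p:(np.array(p)+.5)/7-.5+[215,150]
for q,z in(((280,300),.075),((277,298),.075),((281,288),.063)): print(q,ray(c,full(q),z))
a,b=ray(c,full((510,80)),.052),ray(c,full((65,450)),.052); print(a,b,(a+b)/2,np.degrees(np.arctan2(*(a-b)[1::-1])))
for z in(.052,.065,.075): print(z,(proj(c,(.5895,.228,z))-[215,150])*7)
print(shift((.424,-.299,.285)))
print([shift(x) for x in((.424,-.299,.285),)], get_state()["joints"].round(2))
E
```

```text
(280, 300) [0.58859336 0.22897455 0.075     ]
(277, 298) [0.58808439 0.22869316 0.075     ]
(281, 288) [0.5898909 0.2284584 0.063    ]
[0.57729144 0.2772013  0.052     ] [0.60235977 0.17979913 0.052     ] [0.5898256  0.22850021 0.052     ] 104.43294479169141
0.052 [274.83523227 266.76140373]
0.065 [274.40531559 287.43014381]
0.075 [274.05042072 304.49212412]
[ -9.61 -54.84  -1.26]
[array([ -9.61, -54.84,  -1.26])] [ 0.26  0.55  1.25  0.    1.34 -0.85]
```

Socket at about (0.589, 0.2287), drive yaw about 14.8°. Next, the tube.

>>> move_arm(moves=[[[-9.6,-54.8,-1],0],[[-9.6,-54.8,-1],0],[[-9.6,-54.8,-1],0],[[-9.6,-54.8,-1],0],[[-9.6,-54.8,-1],0],[[-9.6,-54.8,-1],0],[[-9.6,-54.8,-1],0],[[-9.6,-54.8,-1],0],[[-9.6,-54.8,-1],0],[[-9.6,-54.8,-1],0],[[-9.6,-54.8,-1],0],[[-9.6,-54.8,-1],0]])

```text
clock: 2.95
position: [0.4246, -0.2977, 0.2824]
ee_rot: [0.715, 3.059, 0.0]
contact_force: [0.7, 0.8, -0.3]
finger_gap: 0.996
gripper_force: 0.0
```

```bash
python3 - <<'E'
from h import *
import pickle
print(get_state()["dq"].round(3),tool()[0],get_state()["joints"].round(2))
c=get_calibration("wrist"); im=get_image("wrist"); pickle.dump((c,im,tool()),open("w2.pkl","wb"))
p=proj(c,(.447,-.312,.03)); print(p); x,y=(p-45).astype(int)
cv2.imwrite("pics/w2.png",cv2.resize(im[y:y+90,x:x+90,::-1],(600,600),interpolation=cv2.INTER_CUBIC)); print(x,y)
k,l,s,ce=cv2.connectedComponentsWithStats(redmask(im))
for i in range(1,k):
    if s[i,4]>8: print(s[i],ce[i],ray(c,ce[i],.012))
E
```

```text
[ 0.002  0.002 -0.003 -0.002  0.001 -0.003] [ 0.42460598 -0.29765033  0.28239406] [-0.76  0.34  1.56  0.    1.25 -1.87]
[254.18912781 193.35523437]
209 148
[240 174  28  23 137] [250.27737226 179.70072993] [ 0.43172362 -0.3105632   0.012     ]
[264 183   3   9  18] [265.33333333 186.44444444] [ 0.4495591  -0.29612137  0.012     ]
```

View pics/w2.png

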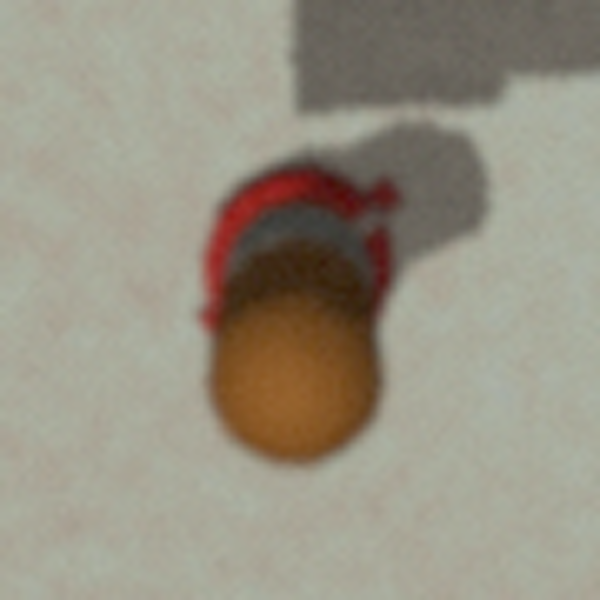

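Pin ends are at about (396,193) and (206,318) in the crop, dome centre at about (296,382), and the cap spans x 207–390.

```bash
python3 - <<'E'
from h import *
import pickle
c,im,_=pickle.load(open("w2.pkl","rb"))
full=lambda p:(np.array(p)+.5)/(600/90)-.5+[209,148]
a,b=ray(c,full((396,193)),.0065),ray(c,full((206,318)),.0065)
print(a,b,(a+b)/2,np.linalg.norm(a-b),"yaw of y axis",np.degrees(np.arctan2(*(a-b)[1::-1])))
d=ray(c,full((296,382)),.086); print("dome",d)
h=cv2.cvtColor(im,cv2.COLOR_RGB2HSV); m=cv2.inRange(h,(7,120,20),(25,255,255)); m[:140]=0;m[235:]=0
ys,xs=np.nonzero(m); 
# left/right extremes rows of dome -> axis at z .086
for z in(.086,.08): print(z,[ray(c,((xs[ys==r].min()+xs[ys==r].max())/2,r),z)[:2].round(4) for r in (203,205,207)])
t=(a+b)/2
for X in((.442,-.308),(.444,-.310),t[:2]):
    print(X,[((proj(c,(X[0],X[1],z))-[209,148])*600/90).round(0) for z in(0.0065,.018,.088)])
E
```

```text
[ 0.43969305 -0.28708231  0.0065    ] [ 0.44640244 -0.33519311  0.0065    ] [ 0.44304774 -0.31113771  0.0065    ] 0.04857637917955794 yaw of y axis 97.93909779598201
dome [ 0.44396733 -0.31168364  0.086     ]
0.086 [array([ 0.4417, -0.3112]), array([ 0.4441, -0.3117]), array([ 0.446 , -0.3133])]
0.08 [array([ 0.4435, -0.3121]), array([ 0.4459, -0.3127]), array([ 0.4478, -0.3143])]
(0.442, -0.308) [array([308., 243.]), array([308., 257.]), array([308., 364.])]
(0.444, -0.31) [array([304., 255.]), array([304., 269.]), array([302., 379.])]
[ 0.44304774 -0.31113771] [array([297., 253.]), array([297., 268.]), array([294., 377.])]
```

>>> move_arm(moves=[[[-2.3,-0.4,4],0],[[-2.3,-0.4,9],0],[[-2.3,-0.4,13],0],[[-2.3,-0.4,16],0],[[-2.3,-0.4,17.6],0],[[-2.3,-0.4,17.6],0],[[-2.3,-0.4,17.6],0]])

```text
clock: 3.88
position: [0.4436, -0.3133, 0.1074]
ee_rot: [0.718, 3.056, -0.002]
contact_force: [-0.3, -0.4, 0.9]
finger_gap: 1.0
gripper_force: 0.0
```

```bash
python3 - <<'E'
from h import *
print(tool()[0]); print(shift((.4435,-.3113,.106)))
E
```

```text
[ 0.44360267 -0.31334935  0.10741343]
[0.1  0.18 0.14]
```

>>> move_arm(moves=[[[0.1,0.2,0.1],0],[[0.1,0.2,0.1],0],[[0.1,0.2,0.1],0],[[0.1,0.2,0.1],0],[[0.1,0.2,0.1],0],[[0.1,0.2,0.1],0],[[0.1,0.2,0.1],0],[[0.1,0.2,0.1],0]], grip=1, force=50)

```text
clock: 4.88
position: [0.4428, -0.3108, 0.1051]
ee_rot: [-0.719, -3.058, -0.0]
contact_force: [-0.2, -0.2, 0.5]
finger_gap: 0.322
gripper_force: 50.0
```

>>> move_arm(moves=[[[0,0,-4],0],[[0,0,-9],0],[[0,0,-14],0],[[0,0,-16],0],[[10.85,54.8,-16],-7],[[10.85,54.8,-16],-7],[[10.85,54.8,-16],-7],[[10.85,54.8,-16],-7],[[10.85,54.8,-16],-7],[[10.85,54.8,-16],-7],[[10.85,54.8,-16],-7],[[10.85,54.8,-16],-7],[[10.85,54.8,-16],-7],[[10.85,54.8,-16],-7],[[10.85,54.8,-16],-7],[[10.85,54.8,-16],-7],[[10.85,54.8,-16],-7]])

```text
clock: 7.0
position: [0.59, 0.2269, 0.2656]
ee_rot: [0.534, 3.096, 0.0]
contact_force: [0.3, 0.3, -1.1]
finger_gap: 0.32
gripper_force: 50.0
```

```bash
python3 - <<'E'
from h import *
import pickle
s=get_state();print(tool(),s["joints"].round(2),s["finger_gap"])
c=get_calibration("wrist"); im=get_image("wrist"); pickle.dump((c,im,tool()),open("w3.pkl","wb"))
cv2.imwrite("pics/w3.png",cv2.resize(im[130:280,156:356,::-1],(800,600),interpolation=cv2.INTER_CUBIC))
E
```

```text
(array([0.5899837 , 0.22686713, 0.26556519]), array([[-9.42308480e-01,  3.34745646e-01,  2.85878192e-04],
       [ 3.34745672e-01,  9.42308513e-01,  4.63345605e-05],
       [-2.53875161e-04,  1.39357937e-04, -9.99999958e-01]])) [ 0.25  0.56  1.25 -0.    1.34 -0.98] 0.31986565147140994
```

View pics/w3.png

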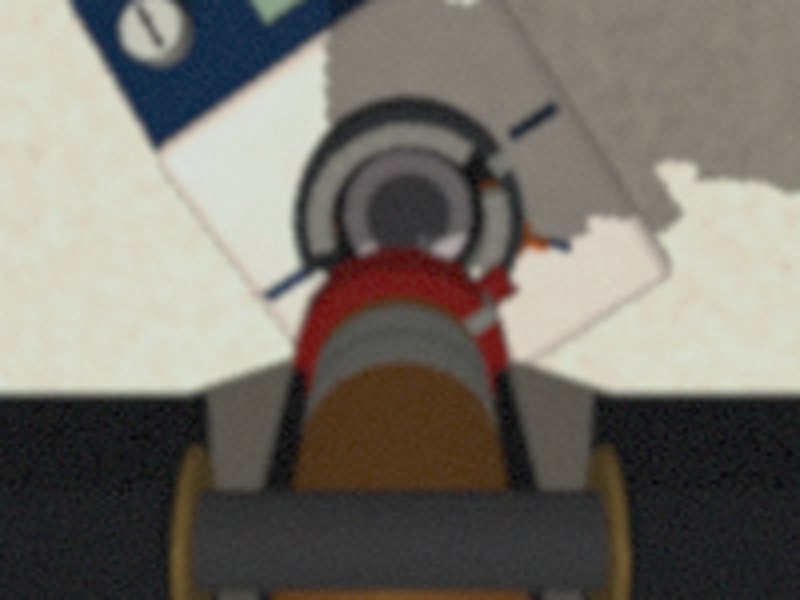

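The held tube is over the turret. The pin's outer end is at about (510,283) in the crop, the housing slot lines end at (556,106) and (268,297), and the turret rim is centred near (410,208).

```bash
python3 - <<'E'
from h import *
import pickle
c,im,(p,R)=pickle.load(open("w3.pkl","rb"))
full=lambda q:(np.array(q)+.5)/4-.5+[156,130]
f=lambda v:np.degrees(np.arctan2(v[1],v[0]))
a,b=ray(c,full((556,106)),.052),ray(c,full((268,297)),.052); print("lines",a,b,(a+b)/2,f(a-b),np.linalg.norm(a-b))
print("rim",ray(c,full((407,208)),.075),ray(c,full((410,208)),.075))
z0=p[2]-.1051
pin=ray(c,full((510,283)),z0+.0065); v=pin-p; print("pin",pin,v,np.hypot(*v[:2]),f(v))
# predicted outline for tube at TCP
for n,rad,z in(("cap bottom",.017,0),("cap",.020,.003),("captop",.020,.018),("band",.015,.03)):
    P=np.array([(proj(c,p+np.array([rad*np.cos(t),rad*np.sin(t),z0+z-p[2]]))-[156,130])*4 for t in np.linspace(0,6.28,90)])
    print(n,"x",P[:,0].min().round(),P[:,0].max().round(),"top y",P[:,1].min().round())
E
```

```text
lines [0.57701543 0.27724802 0.052     ] [0.60295618 0.17941095 0.052     ] [0.58998581 0.22832948 0.052     ] 104.84984581306949 0.10121765895769745
rim [0.58562637 0.22929744 0.075     ] [0.58589565 0.23005907 0.075     ]
pin [0.5839669  0.24958661 0.16697641] [-0.00603007  0.02257891 -0.0986    ] 0.023370255057109574 104.952794534863
cap bottom x 317.0 492.0 top y 252.0
cap x 300.0 509.0 top y 241.0
captop x 293.0 517.0 top y 265.0
band x 316.0 494.0 top y 315.0
```

>>> move_arm(moves=[[[0.1,0.15,3],0],[[0.1,0.15,6],0],[[0.1,0.15,7.5],0],[[0.1,0.15,8],0],[[0.1,0.15,8],0],[[0.1,0.15,8],0]])

```text
clock: 7.8
position: [0.59, 0.2299, 0.1864]
ee_rot: [0.531, 3.095, 0.001]
contact_force: [0.2, -0.3, -0.1]
finger_gap: 0.319
gripper_force: 50.0
```

```bash
python3 - <<'E'
from h import *
import pickle
s=get_state();print(tool()[0],s["contact_force"],s["ee_rot"])
c=get_calibration("wrist"); im=get_image("wrist"); cs=get_calibration("side"); i2=get_image("side"); pickle.dump((c,im,tool(),cs,i2),open("w4.pkl","wb"))
print(tool()[0])
A=cv2.resize(im[140:240,206:306,::-1],(400,400),interpolation=cv2.INTER_CUBIC)
x,y=proj(cs,(.589,.2287,.085)).astype(int); print(x,y)
B=cv2.resize(i2[y-40:y+40,x-40:x+40,::-1],(400,400),interpolation=cv2.INTER_CUBIC)
cv2.imwrite("pics/w4.png",np.hstack([A,B]))
E
```

```text
[0.58996078 0.22991865 0.18641768] [ 0.16620852 -0.32257387 -0.06418068] [5.30715924e-01 3.09453370e+00 1.43818216e-03]
[0.58980455 0.22995052 0.18619441]
230 157
```

View pics/w4.png

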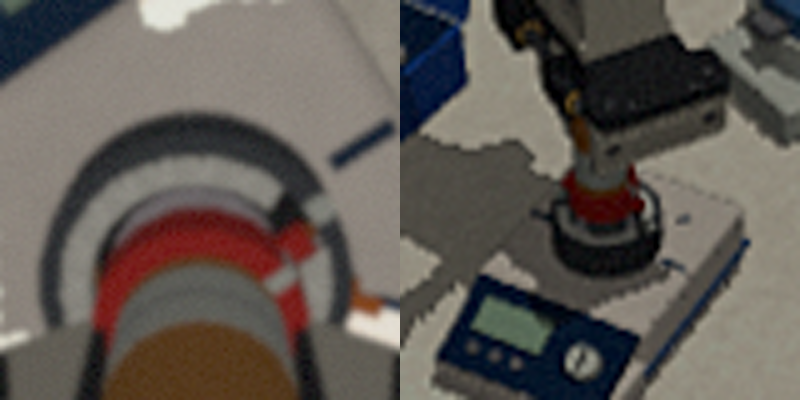

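The cap is just above the rim, with its centre at x≈200 against about 196 for the rim, and the pin lined up with the dark slot at (290,210). A quick numeric check on the rim rows follows.

```bash
python3 - <<'E'
from h import *
import pickle
c,im,(p,R),_,_=pickle.load(open("w4.pkl","rb"))
def circ(x,y,rad,z):
    P=np.array([(proj(c,(x+rad*np.cos(t),y+rad*np.sin(t),z))-[206,140])*4 for t in np.linspace(0,6.28,180)])
    return P[:,0].min().round(),P[:,0].max().round(),P[:,1].min().round()
for X in((.5893,.2286),(.588,.229),(.5905,.228)):
    print(X,"outer base",circ(*X,.0315,.052),"outer top",circ(*X,.0315,.075),"bore",circ(*X,.0212,.075))
z0=p[2]-.1051; print("cap3",circ(*p[:2],.02,z0+.003),"cap18",circ(*p[:2],.02,z0+.018),"bot",circ(*p[:2],.017,z0))
g=cv2.cvtColor(im,cv2.COLOR_RGB2GRAY)
print("col", g[160:200,206+48].tolist()); print("row",g[140+66,212:300].tolist())
E
```

```text
(0.5893, 0.2286) outer base (np.float64(53.0), np.float64(339.0), np.float64(106.0)) outer top (np.float64(38.0), np.float64(353.0), np.float64(129.0)) bore (np.float64(89.0), np.float64(301.0), np.float64(181.0))
(0.588, 0.229) outer base (np.float64(52.0), np.float64(338.0), np.float64(100.0)) outer top (np.float64(37.0), np.float64(353.0), np.float64(122.0)) bore (np.float64(89.0), np.float64(301.0), np.float64(174.0))
(0.5905, 0.228) outer base (np.float64(52.0), np.float64(338.0), np.float64(113.0)) outer top (np.float64(37.0), np.float64(352.0), np.float64(136.0)) bore (np.float64(89.0), np.float64(300.0), np.float64(187.0))
cap3 (np.float64(99.0), np.float64(307.0), np.float64(199.0)) cap18 (np.float64(91.0), np.float64(315.0), np.float64(223.0)) bot (np.float64(115.0), np.float64(290.0), np.float64(210.0))
col [142, 138, 138, 141, 140, 137, 132, 107, 77, 49, 42, 30, 42, 44, 49, 51, 49, 51, 76, 110, 130, 135, 135, 133, 134, 129, 111, 104, 102, 104, 100, 86, 66, 39, 42, 40, 47, 47, 54, 50]
row [132, 131, 126, 104, 72, 52, 42, 50, 63, 93, 120, 128, 131, 133, 133, 130, 120, 90, 58, 36, 35, 40, 46, 50, 58, 54, 59, 54, 58, 57, 56, 54, 60, 62, 63, 61, 68, 68, 68, 69, 73, 77, 79, 82, 79, 80, 77, 73, 75, 66, 71, 67, 64, 65, 62, 57, 55, 48, 57, 61, 49, 54, 55, 67, 78, 93, 100, 86, 87, 104, 121, 127, 133, 128, 132, 123, 102, 69, 55, 50, 48, 76, 106, 125, 135, 132, 134, 134]
```

Measured axis is (0.5900, 0.2283), and the tube sits about 1.1 mm along tool −x of the TCP. I'll correct for both and lower in stages.

>>> move_arm(moves=[[[0.05,-0.12,0],0],[[0.05,-0.12,0],0],[[0.05,-0.12,0.3],0],[[0.05,-0.12,0.6],0],[[0.05,-0.12,0.9],0],[[0.05,-0.12,1.2],0],[[0.05,-0.12,1.4],0],[[0.05,-0.12,1.4],0]])

```text
clock: 8.9
position: [0.5886, 0.2289, 0.1711]
ee_rot: [-0.531, -3.096, -0.0]
contact_force: [0.2, 0.3, 0.2]
finger_gap: 0.32
gripper_force: 50.0
```

>>> move_arm(moves=[[[0,0,0.3],0],[[0,0,0.6],0],[[0,0,0.8],0],[[0,0,1.0],0],[[0,0,1.1],0],[[0,0,1.1],0],[[0,0,1.1],0]])

```text
clock: 9.78
position: [0.5888, 0.2289, 0.1609]
ee_rot: [0.531, 3.096, 0.001]
contact_force: [-0.1, 0.0, 5.3]
finger_gap: 0.32
gripper_force: 50.0
```

>>> move_arm(moves=[[[0,0,0.15],0],[[0,0,0.3],0],[[0,0,0.3],0],[[0,0,0.3],0]])

```text
clock: 10.28
position: [0.5888, 0.2289, 0.159]
ee_rot: [0.531, 3.095, 0.001]
contact_force: [-3.2, -1.3, 12.6]
finger_gap: 0.319
gripper_force: 50.0
```

>>> move_arm(moves=[[[0,0,0],6],[[0,0.02,0],12],[[-0.01,0.03,0],18],[[-0.01,0.05,0],25],[[-0.02,0.06,0],32],[[-0.03,0.07,0],39],[[-0.04,0.08,0],46],[[-0.05,0.09,0],53],[[-0.06,0.1,0],60],[[-0.07,0.1,0],66],[[-0.08,0.1,0],72],[[-0.09,0.11,0],78],[[-0.1,0.11,0],82],[[-0.1,0.11,0],84],[[-0.1,0.11,0],84],[[-0.1,0.11,0],84]])

```text
clock: 12.28
position: [0.5904, 0.2297, 0.159]
ee_rot: [2.465, 1.946, 0.004]
contact_force: [-2.2, -1.2, 11.5]
finger_gap: 0.32
gripper_force: 50.0
```

```bash
python3 - <<'E'
from h import *
s=get_state();print(s)
im=get_image("wrist"); i2=get_image("side"); i3=get_image("scene")
A=cv2.resize(im[130:250,196:316,::-1],(400,400),interpolation=cv2.INTER_CUBIC)
B=cv2.resize(i2[117:197,190:270,::-1],(400,400),interpolation=cv2.INTER_CUBIC)
cv2.imwrite("pics/w5.png",np.hstack([A,B]))
E
```

```text
{'clock': 12.275, 'joints': array([ 2.50191809e-01,  6.58402645e-01,  1.37704199e+00, -2.17826738e-04,
        1.10345513e+00,  4.84623911e-01]), 'dq': array([-0.00043658, -0.00013894, -0.00099533, -0.00126968, -0.00066345,
       -0.00240309]), 'joint_efforts': array([ -0.17419538, -49.42614913, -19.76745307,   0.24630653,
        -0.76552017,   0.22024353]), 'position': array([0.59043313, 0.22968743, 0.15903724]), 'ee_rot': array([2.46489621, 1.94573715, 0.00374022]), 'contact_force': array([-2.22006494, -1.21674793, 11.47255798]), 'wrist_torque': array([-0.25060474,  0.55053468,  0.22993191]), 'gripper_force': 49.99965012073517, 'finger_gap': 0.319539648489156}
```

View pics/w5.png

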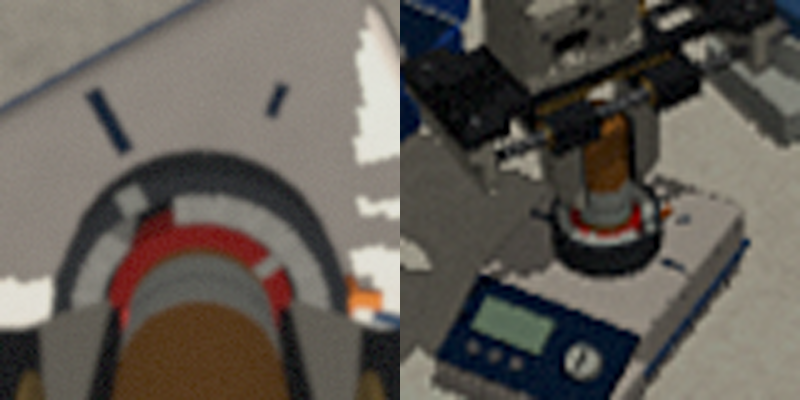

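The wrist view shows the orange pointer at (365,298), just short of the end mark at (385,320). The torque is still 0.23 Nm, so I'll twist a bit further to find the stop.

>>> move_arm(moves=[[[0,0,0],2],[[0,0,0],4],[[0,0,0],6],[[0,0,0],6]])

```text
clock: 12.92
position: [0.5905, 0.2297, 0.159]
ee_rot: [2.563, 1.814, 0.004]
contact_force: [-1.1, -1.3, 11.4]
finger_gap: 0.318
gripper_force: 50.0
```

```bash
python3 - <<'E'
from h import *
s=get_state();print(s["wrist_torque"],s["contact_force"],s["ee_rot"],s["joints"])
c=get_calibration("wrist"); im=get_image("wrist")
h=cv2.cvtColor(im,cv2.COLOR_RGB2HSV); m=cv2.inRange(h,(5,170,150),(20,255,255)); m[:, :290]=0; m[240:]=0; m[:,330:]=0
ys,xs=np.nonzero(m); print(len(xs))
P=np.array([ray(c,(x,y),.056) for x,y in zip(xs,ys)])-[.59,.2283,0]
print(np.degrees(np.arctan2(P[:,1],P[:,0])).mean()-14.85, np.hypot(P[:,0],P[:,1]).min(),np.hypot(P[:,0],P[:,1]).max())
import pickle
c,im,_=pickle.load(open("w1.pkl","rb"));h=cv2.cvtColor(im,cv2.COLOR_RGB2HSV); m=cv2.inRange(h,(5,120,100),(20,255,255)); m[:,:275]=0;m[:,300:]=0;m[:180]=0;m[205:]=0
ys,xs=np.nonzero(m);P=np.array([ray(c,(x,y),.056) for x,y in zip(xs,ys)])-[.59,.2283,0]
print("rest",len(xs),np.degrees(np.arctan2(P[:,1],P[:,0])).mean()-14.85)
E
```

```text
[-0.27453489  0.52965297  0.43220399] [-1.06064971 -1.27574461 11.44453324] [2.56311835 1.81426925 0.0038531 ] [ 2.50251655e-01  6.58458293e-01  1.37696154e+00 -4.22574654e-04
  1.10340060e+00  5.89305544e-01]
46
-37.37270385945337 0.03411327810833611 0.04152217272192164
rest 25 40.228305218375105
```

The pointer has moved 77.6° (1.35 rad) and the torque has risen to 0.43 Nm, so the tube is at the stop. It is bottomed at 11 N and still gripped at 50 N, so I'm handing in.

```bash
python3 -c "
from bench import *
print(sign_off())"
```

```text
the job is handed in; nothing more can be done
None
```

The red-capped tube is in the drive socket, pushed fully down and twisted clockwise to the stop (pointer moved about 1.35 rad), still gripped at 50 N; the job was handed in after about 13 s of robot time, with no verdict returned.

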